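# Swap the change wheels of the coil winder

### The job

The coil winder on the bench is to lay its wire at the other pitch: lift off the bearing strap, swap the two change wheels so that each ends up fully down on the shaft where the other one was, and put the strap back over both shaft ends, flat on the hubs. The rubber mat is free for laying parts on meanwhile; leave the two wound orange coils in front of and behind the winder standing where they are.

Things in the scene. Friction and masses are not known exactly. Their poses are not given: they have to be found in the camera images.
- coil_winder: small grey coil winder fixed to the bench, bed 118 x 300 mm: gear case with a dark flat deck 55 mm up in the middle, black motor at left, bobbin of copper wire at right, both under 75 mm high. Two upright steel shafts stand on the deck 48 mm apart. Origin on the bench midway between the shafts; y along their line from right to left, x away from the robot (turned up to 0.2 rad), z up
- shaft_left (a point): point on the axis of the left (motor side) shaft, 81 mm above the bench, where the half-way point of a seated wheel lies. Fixed round shaft: shoulder 22 mm wide, on which the wheel rests 59 mm above the bench; 14 mm thick up to 97 mm; taper to 8 mm thick at 103 mm; 8 mm thick to 115 mm; blunt cone up to 123 mm
- shaft_right (a point): the same point on the right (bobbin side) shaft; both shafts are alike
- strap_seat (a point): point midway between the shafts, 139 mm above the bench, where the centre of the strap's knob lies when the strap is seated (underside on both wheel hubs, 103 mm above the bench)
- big_wheel_mid (a point): bigger steel gear wheel, loose, at the start seated on one shaft: toothed rim 61 mm wide and 10 mm thick at the bottom, round hub 26 mm wide rising 34 mm above the rim (grasp its upper part), 44 mm high in all, smooth 17 mm bore right through, 0.22 kg. Point on its axis half-way up, 22 mm above the underside; z up the axis. Ample backlash: the teeth need no lining up, any turn is right
- small_wheel_mid (a point): smaller steel gear wheel, loose, at the start seated on the other shaft: rim 42 mm wide, 0.13 kg, else like the bigger one (rim 10 mm thick, hub 26 mm wide rising 34 mm above it, 44 mm high in all, bore 17 mm). Point on its axis half-way up, 22 mm above the underside; z up the axis
- strap_knob (a point): bearing strap, loose, at the start seated over both shaft ends on the hubs: aluminium bar 90 x 22 x 8 mm with two 11 mm holes 48 mm apart for the shaft ends; black round knob 23 mm wide, 20 mm high on a 10 mm stem in its middle; 0.09 kg. Point: centre of the knob, 36 mm above the bar's underside, 28 mm above its upper face; y along the bar (either way round fits), z up
- mat: empty black ribbed rubber mat, 190 x 130 mm, 3 mm thick, fixed flat on the bench to the left or the right of the winder; room for the strap and a wheel side by side. Origin at the centre of its underside, x along its 190 mm side
- coil_front: wound coil standing on the bench between the robot and the winder: white square foot and a bundle of orange wire, about 42 x 41 mm and 53 mm high; leave it alone. Origin at the centre of its underside.
- coil_back: another such coil, behind the winder; leave it alone. Origin at the centre of its underside.
There are look-alikes about, which are no part of the job. There is more than one size of the part that bears strap_knob; the job needs the larger.

How it is judged:
On the way, in this order (a step that is already met when the one before it is completed fails the run):
1. the strap is off the shafts (distance between strap_knob and strap_seat above 0.06 m), for 0.1 s.
2. the two wheels have changed places and both are fully down on their shafts, the strap still off (distance of each of big_wheel_mid, small_wheel_mid from where it was at the start of the episode above 0.03 m and distance between strap_knob and strap_seat above 0.03 m and ((distance between big_wheel_mid and shaft_left below 0.006 m and distance between small_wheel_mid and shaft_right below 0.006 m) or (distance between big_wheel_mid and shaft_right below 0.006 m and distance between small_wheel_mid and shaft_left below 0.006 m))), for 0.1 s.
At the end, for the whole second after the job is handed in: each wheel is seated on the shaft where the other one was (its half-way point within 6 mm of the shaft's point), the strap is back over both shaft ends, flat (within 0.1 rad) and within 6 mm of its seat, and all is at rest (distance of each of big_wheel_mid, small_wheel_mid from where it was at the start of the episode above 0.03 m and ((distance between big_wheel_mid and shaft_left below 0.006 m and distance between small_wheel_mid and shaft_right below 0.006 m) or (distance between big_wheel_mid and shaft_right below 0.006 m and distance between small_wheel_mid and shaft_left below 0.006 m)) and distance between strap_knob and strap_seat below 0.006 m and angle between strap_knob's own z axis and vertical below 0.1 rad and angle between the y axis of strap_knob and the y axis of coil_winder, either way round below 0.15 rad and linear speed of each of big_wheel, small_wheel, strap below 0.02 m/s); the robot touches nothing.
It fails at once if one of the two coils is pushed aside or knocked over (moved by more than 20 mm) (distance of any of coil_front, coil_back from where it was at the start of the episode above 0.02 m).
It also fails if it takes over 96 s, if anything falls off the work surface, if the arm or the gripper's body presses on something with over 40 N, if the wrist force passes 120 N, or if a joint passes its speed limit or range.

### The arm

A 6-joint arm with a two-finger parallel gripper is mounted at the origin on a cart in front of the work surface, level with it; the furniture and walls round the work are solid. World frame = base frame: x ahead of the robot, y to its left, z up, the work surface at z = 0. Lengths are in m, angles in rad, forces in N, time in s.
With the tool pointing down it reaches from about 0.275 to 1 m from the base axis. Payload 8.4 kg.
Tool frame: the origin (TCP) lies between the finger pads; the fingertips stand 17 mm ahead of it and the grasp point (between the pads) lies 2 mm behind it; z points along the fingers, x is the direction in which the jaws open and shut, and the axes are right-handed (so a half turn about z gives the same grasp; the last joint's range is limited). The gripper opens to 85 mm and grips with 20 to 120 N. Pads are 22 mm wide; open, the fingers measure 114 mm over their backs; the gripper's body (76 mm by 85 mm) begins 54 mm behind the grasp point. The pads swing forward as they close: fully open they stand 13 mm farther back than shut.
Start: joints at [-1.13, 0.353, 1.633, -0, 1.155, -0.002], TCP at [0.268, -0.565, 0.248] pointing down, gripper open.
Joint ranges: [-2.63, 2.63], [-0.92, 2.1], [0.06, 2.66], [-1.3, 4.44], [0, 2.69], [-3.02, 3.02]. Speed limits (rad/s): [2.22, 2.22, 2.79, 3.14, 3.14, 3.14].

### API

Orientations are given as a 3x3 rotation matrix whose columns are the frame's x, y, z axes.
In Python, from workcell import r, viewer, ticket gives the robot as it stands. The module is installed in compiled form; this text tells all that it offers.
- The arm moves only by the shell command python3 -m handwheel 'ROWS' [FORCE]. ROWS is JSON, one flat list of numbers, 7 for each row, row after row: the shift along the world's x, y, z in mm, then the turn, a rotation vector about the world's x, y, z in degrees, then the opening, from 0 (shut) to 1 (fully open). In form: [tx, ty, tz, ax, ay, az, grip, tx, ty, tz, ax, ay, az, grip, ...]. A call has 1 to 10 rows; each row is the pose to reach, as a shift and turn from the pose commanded when the call began; what a row does not reach only later rows make up. A row lasts 1/10 s, in which the tool goes at most 50 mm and 8.59 degrees, less where a joint would pass 70% of its speed; a pose out of reach is approached as far as the arm can. A call with a gripper value outside its range is refused whole. The fingers move at their own pace and stop on an object; FORCE is the grip in N (left out, the last holds). Time passes only in rows, so rows that repeat a pose let the fingers close. It gives the time, the measured TCP pose, the force and the opening at its end, in the units of the state.
- r.observe(): the state, without advancing time (a new reading comes with each control period).
- viewer.capture(name): name is "side" or "top"; returns a dict with "color" (480x640x3 uint8, red, green, blue), "z_map" (480x640 float32, m along the optical axis (not along the pixel's ray), 0 where there is no reading), "intrinsics" (3x3 intrinsics, pixels), "R" (3x3) and "t" (3): a world point X has camera coordinates R X + t. Camera axes: x right, y down, z forward; pixel columns grow to the right and rows downward; lengths in m; the calibration is good to about 2 mm. A picture is of the moment at which its call begins.
- ticket.sign_off(): hands the job in, once; it reports no verdict.
The state is a dict: "clock": time; "q": joint angles; "dq": joint speeds; "joint_torque": joint torques, N m; "tcp_pos": TCP position; "ee_rot": TCP orientation; "contact_force": force on the tool from outside, world axes, zero at the start; "ft_torque": the same for the moment, N m; "grip_width": finger opening in m.
Only numpy, scipy, OpenCV 4.12 (cv2) and the standard library are available. Lean on these libraries where they do the work, as an engineer would, in place of code of your own. Each camera call takes 0.05 s, during which the arm holds its last target.

## Working session

There is one attempt and no reset: what is moved stays moved. The work goes in short steps, Python scripts to look and compute and a shell command to move; the robot and the scene stay as the last step left them, time stands still between calls to the robot, and variables do not carry over. Pictures are saved under pics/ and viewed, and the job is handed in when it is done.

```bash
mkdir -p pics
cat > h.py <<'E'
import numpy as np, cv2
from workcell import r, viewer, ticket
def snap(n,fn):
    d=viewer.capture(n); np.savez(fn+'.npz',**d); cv2.imwrite('pics/'+fn+'.png',d['color'][:,:,::-1]); return d
def load(fn): return dict(np.load(fn+'.npz'))
def w(d,u,v,z=None):
    K,R,t=d['intrinsics'],d['R'],d['t']
    ray=R.T@np.linalg.inv(K)@np.array([u,v,1.]); c=-R.T@t
    if z is None:
        return c+ray*d['z_map'][int(v),int(u)]
    return c+ray*(z-c[2])/ray[2]
def cloud(d):
    K,R,t=d['intrinsics'],d['R'],d['t']
    v,u=np.mgrid[:480,:640]; z=d['z_map']
    p=np.stack([(u-K[0,2])/K[0,0]*z,(v-K[1,2])/K[1,1]*z,z],-1)
    return (p-t)@R
def proj(d,X):
    p=d['R']@np.array(X)+d['t'];p=d['intrinsics']@p;return p[:2]/p[2]
E
python3 - <<'E'
from h import *
np.set_printoptions(precision=4,suppress=True)
print(r.observe())
for n in('side','top'):
    d=snap(n,n+'0');print(n,d['intrinsics'],d['R'],d['t'],-d['R'].T@d['t'],(d['z_map']>0).mean())
E
```

```text
{'clock': 0.0, 'q': array([-1.1304,  0.3537,  1.6342, -0.    ,  1.1552, -0.0024]), 'dq': array([-0.0013,  0.0014,  0.0027,  0.0003,  0.0008,  0.0012]), 'joint_torque': array([  0.0009, -60.5249, -34.2071,   0.0001,   0.0094,   0.    ]), 'tcp_pos': array([ 0.2676, -0.5643,  0.2475]), 'ee_rot': array([[ 0.4284, -0.9036, -0.0006],
       [-0.9036, -0.4284,  0.0013],
       [-0.0014,  0.    , -1.    ]]), 'contact_force': array([-0.0246, -0.3347,  0.093 ]), 'ft_torque': array([-0.0128, -0.0245, -0.0152]), 'grip_width': 0.08507097744506187}
side [[485.5215   0.     316.6963]
 [  0.     485.5215 235.2958]
 [  0.       0.       1.    ]] [[-0.9667 -0.256  -0.0003]
 [-0.108   0.4089 -0.9062]
 [ 0.2321 -0.8759 -0.4229]] [0.4983 0.1409 0.9668] [0.2725 0.9168 0.5367] 0.9874609375
top [[560.8743   0.     322.5737]
 [  0.     560.8743 242.784 ]
 [  0.       0.       1.    ]] [[ 0.0017 -0.9999 -0.0121]
 [-0.9972 -0.0008 -0.0752]
 [ 0.0752  0.0122 -0.9971]] [0.0107 0.5135 1.2526] [ 0.4179 -0.0042  1.2877] 0.9959342447916667
```

View pics/side0.png

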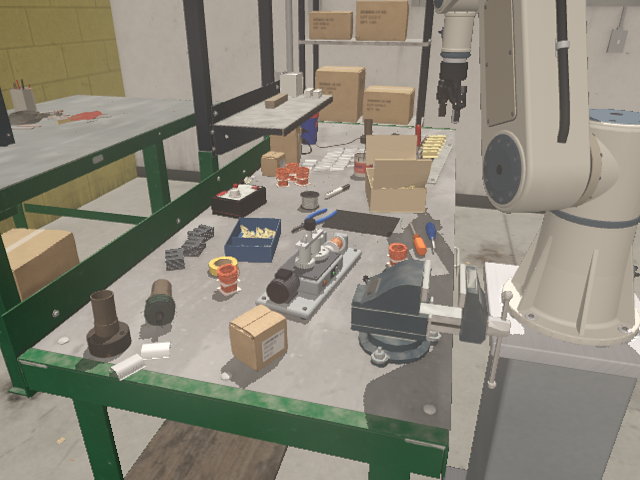

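View pics/top0.png

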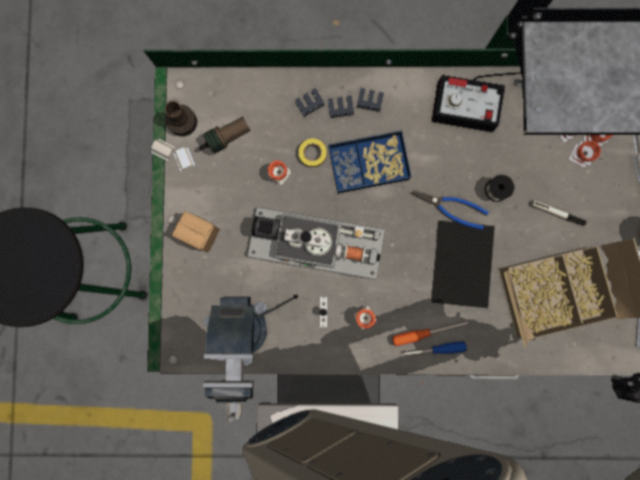

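Side view: the winder stands at (310,270). Top view: winder at (315,243), mat at (463,264), coils at (365,318) in front and (278,171) behind, and a loose strap-like bar at (323,311). Next, close crops.

Run:
```python
from h import *
t=load('top0')['color'];s=load('side0')['color']
a=cv2.resize(t[190:340,235:435],(800,600),interpolation=cv2.INTER_CUBIC)
b=cv2.resize(s[200:320,245:405],(800,600),interpolation=cv2.INTER_CUBIC)
cv2.imwrite('pics/ct0.png',a[:,:,::-1]);cv2.imwrite('pics/cs0.png',b[:,:,::-1])
```

```text
(no output)
```

View pics/ct0.png

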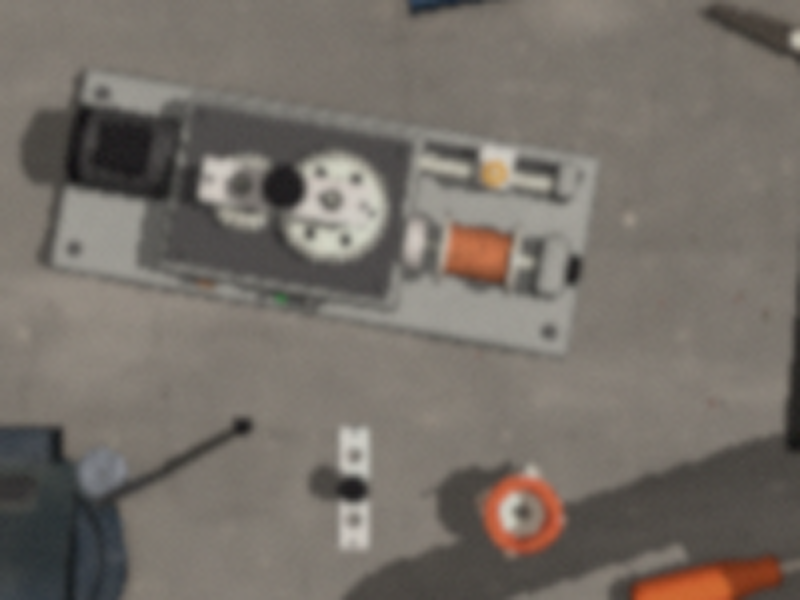

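View pics/cs0.png

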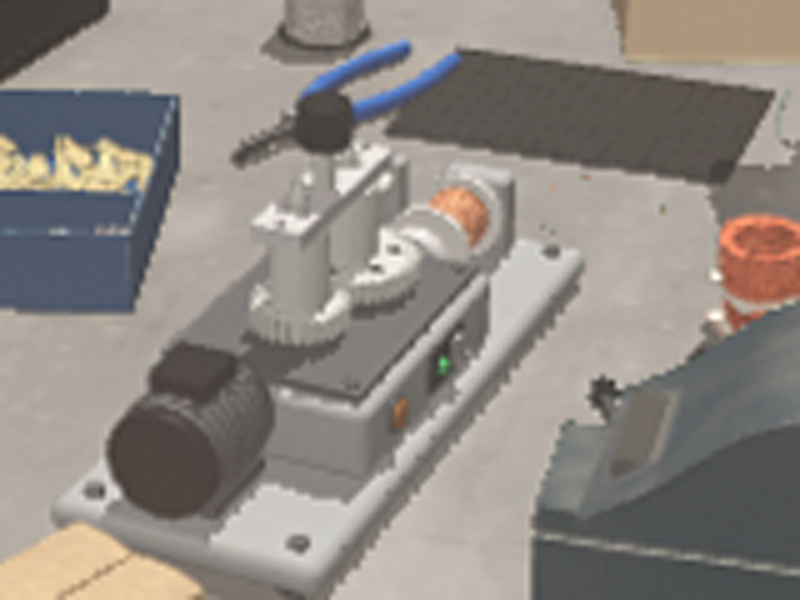

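Strap candidates: the bar on the winder with its knob at top px (306,236), and the loose smaller bar with its knob at (323,311). The seated, larger one is the target. The big wheel is on the right shaft at top px (318,241); the small wheel is on the left at (297,237). Now I'll measure.

```bash
cat >> h.py <<'E'
def tri(obs):
    A=[];b=[]
    for d,u,v in obs:
        c=-d['R'].T@d['t']; ray=d['R'].T@np.linalg.inv(d['intrinsics'])@np.array([u,v,1.]); ray/=np.linalg.norm(ray)
        P=np.eye(3)-np.outer(ray,ray); A.append(P); b.append(P@c)
    X=np.linalg.lstsq(np.vstack(A),np.hstack(b),rcond=None)[0]
    return X,[np.round(proj(d,X)-np.array([u,v]),1) for d,u,v in obs]
def blob(m,near):
    n,l,s,c=cv2.connectedComponentsWithStats(m.astype(np.uint8))
    i=1+np.argmin([np.hypot(*(c[k]-near)) for k in range(1,n)]); return c[i],s[i],l==i
E
python3 - <<'E'
from h import *
np.set_printoptions(precision=4,suppress=True)
t=load('top0');s=load('side0')
g=lambda d:d['color'].max(2)
def win(m,x0,y0,x1,y1):
    o=np.zeros_like(m);o[y0:y1,x0:x1]=m[y0:y1,x0:x1];return o
ct,st,_=blob(win(g(t)<45,298,229,314,245),(306,236));cs,ss,_=blob(win(g(s)<62,300,212,320,236),(310,224))
print(ct,st,cs,ss); print('knob',tri([(t,*ct),(s,*cs)]))
C=cloud(t);D=cloud(s)
for nm,P in(('top',C),('side',D)):
    for x,y,z0,z1 in [(0,0,0,0)]:
        m=(P[...,0]>.3)&(P[...,0]<.6)&(P[...,1]>-.15)&(P[...,1]<.2)
        for lo,hi in((.135,.165),(.105,.116),(.095,.104),(.062,.072),(.052,.0585)):
            k=m&(P[...,2]>lo)&(P[...,2]<hi)
            q=P[k]
            if len(q)>5:
                r=cv2.minAreaRect((q[:,:2]*1000).astype(np.float32)); print(nm,lo,len(q),q.mean(0),np.median(q[:,2]),r)
# loose strap
print(w(t,323,311),w(t,323,300,.005),w(t,323,323,.005))
# mat
m=(g(t)<50);c,a,mm=blob(win(m,430,215,500,312),(463,264));
cn=max(cv2.findContours(mm.astype(np.uint8),0,1)[0],key=cv2.contourArea);bx=cv2.boxPoints(cv2.minAreaRect(cn));print('mat',a,[w(t,*p,.003)[:2] for p in bx],w(t,*c,.003))
for nm,u,v in(('front',365,318),('back',278,171)): print(nm,w(t,u,v,.05))
# side depth at mat
print(w(s,365,222),w(t,463,264))
E
```

```text
Traceback (most recent call last):
  File "h.py", line 28, in blob
    i=1+np.argmin([np.hypot(*(c[k]-near)) for k in range(1,n)]); return c[i],s[i],l==i
        ~~~~~~~~~^^^^^^^^^^^^^^^^^^^^^^^^^^^^^^^^^^^^^^^^^^^^^^
ValueError: attempt to get argmin of an empty sequence
```

```bash
cat > m0.py <<'E'
from h import *
np.set_printoptions(precision=4,suppress=True)
t=load('top0');s=load('side0')
g=lambda d:d['color'].max(2)
def win(m,x0,y0,x1,y1):
    o=np.zeros_like(m);o[y0:y1,x0:x1]=m[y0:y1,x0:x1];return o
print(g(t)[228:246,298:316]);print(g(s)[214:234:1,302:320])
ct,st,_=blob(win(g(t)<75,299,229,313,243),(306,236));cs,ss,_=blob(win(g(s)<80,302,212,317,232),(310,224))
print(ct,st,cs,ss); print('knob',tri([(t,*ct),(s,*cs)]))
C=cloud(t);D=cloud(s)
for nm,P in(('top',C),('side',D)):
        m=(P[...,0]>.3)&(P[...,0]<.6)&(P[...,1]>-.15)&(P[...,1]<.2)
        for lo,hi in((.135,.165),(.105,.116),(.095,.104),(.062,.072),(.052,.0585)):
            k=m&(P[...,2]>lo)&(P[...,2]<hi)
            q=P[k]
            if len(q)>5:
                r=cv2.minAreaRect((q[:,:2]*1000).astype(np.float32)); print(nm,lo,len(q),q.mean(0),np.median(q[:,2]),r)
print('loose',w(t,323,311),w(t,323,300,.005),w(t,323,323,.005))
m=(g(t)<60);c,a,mm=blob(win(m,430,215,500,312),(463,264));
cn=max(cv2.findContours(mm.astype(np.uint8),0,1)[0],key=cv2.contourArea);bx=cv2.boxPoints(cv2.minAreaRect(cn));print('mat',a,[w(t,*p,.003)[:2] for p in bx],w(t,*c,.003))
for nm,u,v in(('front',365,318),('back',278,171)): print(nm,w(t,u,v,.05))
print(w(s,365,222),w(t,463,264))
E
python3 m0.py
```

```text
[[110 107  98  86  81  79  79  78  79  79  76  76  73  78  87 101 105 115]
 [137 137 123 109  95  81  78  77  77  77  76  76  84  98 111 126 138 147]
 [157 155 144 130 103  81  70  67  68  69  77  90 103 129 143 153 157 166]
 [153 153 146 130 101  75  57  53  50  54  75 103 127 156 173 169 154 159]
 [135 137 131 111  84  59  42  39  37  44  66  98 133 171 183 169 135 129]
 [125 123 111  86  60  43  32  32  33  36  47  75 119 168 187 167 134 125]
 [116 117  97  68  42  36  31  32  34  35  39  56  98 152 184 183 168 162]
 [109 109  85  53  37  31  32  30  34  29  34  41  79 137 183 199 196 193]
 [106 107  79  46  35  32  34  32  33  33  33  40  71 127 179 200 204 199]
 [111 106  79  46  31  32  30  32  33  32  34  35  67 126 179 199 195 183]
 [118 110  83  51  35  31  34  33  32  32  32  40  78 134 183 194 176 151]
 [121 115  93  64  46  34  33  32  33  34  34  52  97 151 189 191 165 127]
 [122 119 105  83  61  41  32  33  35  37  51  85 131 174 198 197 173 134]
 [112 119 118 104  83  64  52  51  55  63  89 129 168 195 205 203 187 158]
 [107 117 124 114  96  79  72  77  84  98 128 161 
[... 3143 characters left out ...]
5742188), 41.579261779785156)
side 0.062 460 [0.5219 0.0836 0.0671] 0.06767735486193541 ((515.0042114257812, 47.56584930419922), (255.17811584472656, 44.62189483642578), 68.98546600341797)
side 0.052 965 [0.5115 0.0539 0.0549] 0.05469575557492196 ((516.7368774414062, 31.495574951171875), (282.6772155761719, 91.32884216308594), 80.66539001464844)
loose [0.3604 0.01   0.0339] [0.384  0.0104 0.005 ] [0.3321 0.0103 0.005 ]
mat [ 431  221   63   86 4479] [array([ 0.3781, -0.2344]), array([ 0.5682, -0.2534]), array([ 0.557 , -0.3819]), array([ 0.3673, -0.3615])] [ 0.4651 -0.3072  0.003 ]
front [ 0.3462 -0.0821  0.05  ]
back [0.6722 0.111  0.05  ]
[ 0.4588 -0.307   0.0028] [ 0.4662 -0.3082  0.0075]
```

```bash
cat > m1.py <<'E'
from h import *
np.set_printoptions(precision=1,suppress=True)
t=load('top0');s=load('side0')
for nm,d in(('top',t),('side',s)):
    P=cloud(d);m=(P[...,0]>.45)&(P[...,0]<.6)&(P[...,1]>-.06)&(P[...,1]<.13)
    for lo,hi in((.141,.16),(.13,.141),(.106,.116),(.064,.074),(.052,.0585)):
        k=m&(P[...,2]>lo)&(P[...,2]<hi)
        n,l,st,c=cv2.connectedComponentsWithStats(k.astype(np.uint8))
        for i in range(1,n):
            if st[i][4]<25: continue
            q=P[l==i]*1000
            print(nm,lo,st[i],q.mean(0),'medz',np.median(q[:,2]),cv2.minAreaRect(q[:,:2].astype(np.float32)),'circ',cv2.minEnclosingCircle(q[:,:2].astype(np.float32)))
# wheels' rims in the top image, grey bed outline
im=t['color'].astype(int)
P=cloud(t)
k=(np.abs(P[...,2]-.015)<.02)&(P[...,0]>.4)&(P[...,0]<.65)&(P[...,1]<.2)&(P[...,1]>-.2)&(P[...,2]>.007)
k=cv2.morphologyEx(k.astype(np.uint8),cv2.MORPH_OPEN,np.ones((2,2)))
q=P[k>0]*1000;print(len(q),np.median(q[:,2]),cv2.minAreaRect(q[:,:2].astype(np.float32)))
E
python3 m1.py
```

```text
top 0.141 [300 231  12  11 102] [517.6  44.6 149.6] medz 149.62912802702647 ((517.6558227539062, 44.71868896484375), (22.547773361206055, 20.82404136657715), 89.10739135742188) circ ((517.8826293945312, 44.765350341796875), 11.50143814086914)
top 0.106 [285 229  20  14 152] [522.2  73.1 111.5] medz 111.73391202612777 ((522.0645751953125, 68.60389709472656), (42.222633361816406, 22.530643463134766), 80.20130157470703) circ ((522.1895751953125, 68.58232116699219), 23.475568771362305)
top 0.106 [307 233  21  14 165] [512.7  18.8 111.3] medz 111.28680665205934 ((513.5159912109375, 21.093833923339844), (41.351131439208984, 22.363676071166992), 80.56365966796875) circ ((512.3557739257812, 21.615230560302734), 22.35749053955078)
top 0.064 [268 221  11  14  73] [543.4 119.5  68.1] medz 67.29810092309951 ((544.6502685546875, 118.54534912109375), (21.25031280517578, 25.794981002807617), 29.585529327392578) circ ((543.6995849609375, 118.6087646484375), 15.318814277648926)
top 0.064 [304 228  28  28 279] [510.8  19.8  69.3] medz 69.45738749007656 ((513.1017456054688, 20.054733276367188), (54.800
[... 1479 characters left out ...]
205169677734375), 81.10197448730469) circ ((516.44384765625, 46.587642669677734), 46.26457595825195)
side 0.064 [295 246  34  21 277] [510.1  51.4  68.4] medz 68.2503389186335 ((510.2689208984375, 45.3418083190918), (94.90242004394531, 42.41708755493164), 59.508628845214844) circ ((514.4139404296875, 43.277854919433594), 49.67062759399414)
side 0.052 [278 240  62  41 750] [510.2  57.4  54.6] medz 54.5465915442161 ((516.8151245117188, 31.9718017578125), (193.51902770996094, 91.32884216308594), 80.66539001464844) circ ((502.055419921875, 34.39795684814453), 97.07351684570312)
2720 18.414494521673042 ((527.140625, -13.476638793945312), (214.37803649902344, 396.4079284667969), 7.371654510498047)
```

Run:
```python
from h import *
np.set_printoptions(precision=3,suppress=True)
P=cloud(load('top0'))
for x0,x1,y0,y1 in((.2,.4,-.6,-.4),(.4,.6,-.6,-.4),(.25,.45,-.4,-.15),(.45,.65,-.4,-.15),(.3,.6,-.15,0),(.6,.75,-.3,.15)):
    q=P[(P[...,0]>x0)&(P[...,0]<x1)&(P[...,1]>y0)&(P[...,1]<y1)];print(x0,y0,len(q),q[:,2].max(),np.percentile(q[:,2],98))
yaw=np.deg2rad(-9.8);x=np.r_[.4284,-.9036];print(np.rad2deg(np.arctan2(-.9036,.4284)))
```

```text
0.2 -0.6 7814 0.3524707395166337 0.3372546023033142
0.4 -0.6 8351 0.16456340013806503 0.1117869611563885
0.25 -0.4 10097 0.8532335363785434 0.15977838469598443
0.45 -0.4 9619 0.09756646672100319 0.03897446387693523
0.3 -0.15 9824 1.2877280900241541 1.2877280900241541
0.6 -0.3 12493 0.058956390182653966 0.041483699148010054
-64.63420221652142
```

```bash
python3 -m handwheel '[10,20,5,0,0,4,1, 26,60,5,0,0,11,1, 44,105,5,0,0,19,1, 62,150,5,0,0,27,1, 80,195,5,0,0,35,1, 98,240,5,0,0,43,1, 116,284,5,0,0,50,1, 134,328,0,0,0,54.8,1, 152,372,0,0,0,54.8,1, 170,416,0,0,0,54.8,1]' 40
python3 -m handwheel '[18,44,0,0,0,0,1, 36,88,0,0,0,0,1, 54,132,0,0,0,0,1, 70,170,-10,0,0,0,1, 80,194,-30,0,0,0,1, 80,194,-45,0,0,0,1, 80,194,-45,0,0,0,1, 80,194,-45,0,0,0,1]'
```

```text
clock: 1.1
tcp_pos: [0.4379, -0.1468, 0.2481]
ee_rot: [[0.985, -0.171, -0.0], [-0.171, -0.985, 0.0], [-0.0, -0.0, -1.0]]
contact_force: [0.7, -0.3, -0.3]
grip_width: 0.0855
clock: 1.9
tcp_pos: [0.5174, 0.0451, 0.2032]
ee_rot: [[0.985, -0.171, -0.001], [-0.171, -0.985, -0.0], [-0.001, 0.0, -1.0]]
contact_force: [1.2, -0.6, -0.3]
grip_width: 0.0858
```

```bash
python3 -m handwheel '[0,0,-25,0,0,0,1, 0,0,-50,0,0,0,1, 0,0,-66,0,0,0,1, 0,0,-66,0,0,0,0.6, 0,0,-66,0,0,0,0.2, 0,0,-66,0,0,0,0, 0,0,-66,0,0,0,0, 0,0,-66,0,0,0,0, 0,0,-66,0,0,0,0, 0,0,-66,0,0,0,0]' 50
python3 - <<'E'
from h import *
s=snap('side','side1');t=snap('top','top1')
a=cv2.resize(s['color'][160:320,220:420],(800,600),interpolation=cv2.INTER_CUBIC)
cv2.imwrite('pics/cs1.png',a[:,:,::-1])
E
```

```text
clock: 2.9
tcp_pos: [0.5186, 0.0453, 0.1385]
ee_rot: [[0.985, -0.171, 0.002], [-0.171, -0.985, 0.0], [0.002, -0.0, -1.0]]
contact_force: [-1.2, -1.2, 5.8]
grip_width: 0.0216
```

View pics/cs1.png

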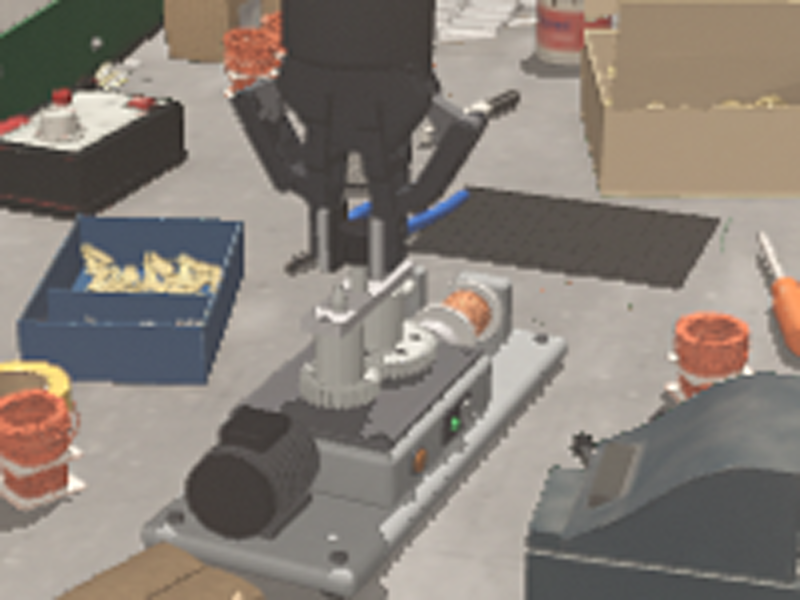

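Side crop: the pads close on the knob around (350,240), gripping 21.6 mm wide. Lifting.

```bash
python3 -m handwheel '[0,0,10,0,0,0,0, 0,0,25,0,0,0,0, 0,0,50,0,0,0,0, 0,0,80,0,0,0,0, 0,-20,90,0,0,0,0, -2,-60,90,0,0,0,0, -4,-100,90,0,0,0,0, -6,-145,90,0,0,0,0, -8,-190,90,0,0,0,0, -10,-235,90,0,0,0,0]'
python3 -m handwheel '[-2,-45,0,0,0,0,0, -4,-85,-10,0,0,0,0, -5,-110,-40,0,0,0,0, -5,-120,-80,0,0,0,0, -5,-120,-120,0,0,0,0, -5,-120,-150,0,0,0,0, -5,-120,-175,0,0,0,0, -5,-120,-175,0,0,0,0, -5,-120,-175,0,0,0,0]'
python3 - <<'E'
from h import *
s=snap('side','side2');t=snap('top','top2')
a=cv2.resize(s['color'][160:320,250:450],(800,600),interpolation=cv2.INTER_CUBIC)
cv2.imwrite('pics/cs2.png',a[:,:,::-1])
E
```

```text
clock: 4.0
tcp_pos: [0.5075, -0.1914, 0.2283]
ee_rot: [[0.985, -0.171, 0.001], [-0.171, -0.985, -0.0], [0.001, 0.0, -1.0]]
contact_force: [0.9, 0.2, -0.9]
grip_width: 0.0215
clock: 4.9
tcp_pos: [0.503, -0.3098, 0.053]
ee_rot: [[0.985, -0.171, -0.0], [-0.171, -0.985, 0.0], [-0.0, -0.0, -1.0]]
contact_force: [0.4, -0.3, -0.6]
grip_width: 0.0213
```

View pics/cs2.png

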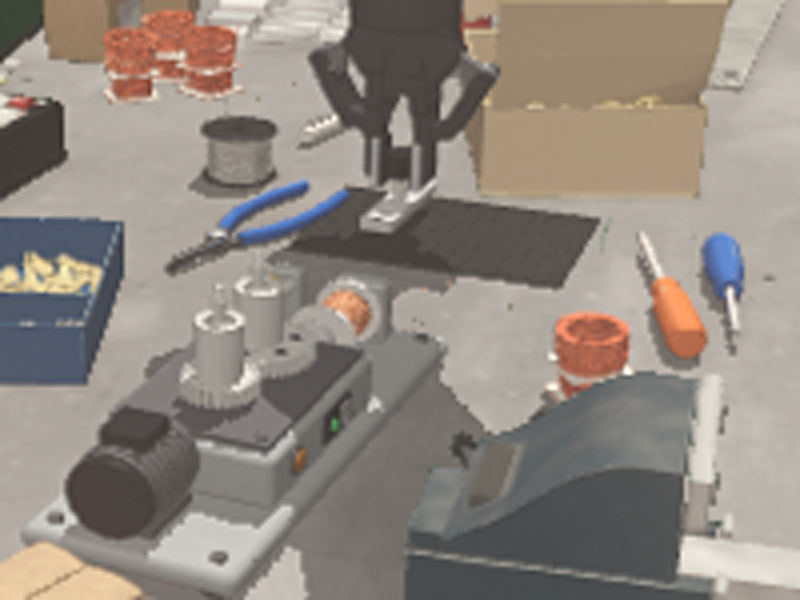

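Side crop: the strap is held over the mat at (400,205), straight in the grip; both wheels are still seated at (218,355) and (285,330). Setting it down now; both shaft ends should then be visible for the next measurement.

```bash
python3 -m handwheel '[0,0,-8,0,0,0,0, 0,0,-12,0,0,0,0, 0,0,-14,0,0,0,0, 0,0,-14,0,0,0,0]'
python3 -m handwheel '[0,0,0,0,0,0,0.45, 0,0,0,0,0,0,0.45, 0,0,0,0,0,0,0.45, 0,0,10,0,0,0,0.45, 0,0,50,0,0,0,0.5, 0,0,100,0,0,0,1, -3,20,150,0,0,0,1, -3,60,150,0,0,0,1, -3,80,150,0,0,0,1]'
python3 - <<'E'
from h import *
np.set_printoptions(precision=1,suppress=True)
s=snap('side','side3');t=snap('top','top3')
a=cv2.resize(s['color'][160:320,250:450],(800,600),interpolation=cv2.INTER_CUBIC)
cv2.imwrite('pics/cs3.png',a[:,:,::-1])
a=cv2.resize(t['color'][205:295,270:390],(800,600),interpolation=cv2.INTER_CUBIC)
cv2.imwrite('pics/ct3.png',a[:,:,::-1])
for nm,d in(('top',t),('side',s)):
    P=cloud(d);m=(P[...,0]>.45)&(P[...,0]<.6)&(P[...,1]>-.06)&(P[...,1]<.13)
    for lo,hi in((.112,.13),(.094,.108),(.064,.074)):
        k=m&(P[...,2]>lo)&(P[...,2]<hi)
        n,l,st,c=cv2.connectedComponentsWithStats(k.astype(np.uint8))
        for i in range(1,n):
            if st[i][4]<6: continue
            q=P[l==i]*1000
            print(nm,lo,st[i],q.mean(0),'medz',np.median(q[:,2]),'circ',cv2.minEnclosingCircle(q[:,:2].astype(np.float32)))
E
```

```text
clock: 5.4
tcp_pos: [0.5028, -0.3097, 0.0386]
ee_rot: [[0.985, -0.171, -0.0], [-0.171, -0.985, 0.0], [-0.0, -0.0, -1.0]]
contact_force: [-1.6, 1.6, 4.0]
grip_width: 0.0212
clock: 6.3
tcp_pos: [0.5004, -0.2283, 0.1912]
ee_rot: [[0.985, -0.171, 0.004], [-0.171, -0.985, -0.001], [0.004, 0.0, -1.0]]
contact_force: [-0.3, 0.1, -0.4]
grip_width: 0.0855
top 0.112 [293 234   4   4  13] [521.5  68.8 118.4] medz 117.11337289624527 circ ((521.86865234375, 68.67413330078125), 3.8653464317321777)
top 0.112 [316 238   4   4  12] [513.2  21.3 118.8] medz 118.9186121352348 circ ((513.3385009765625, 21.323671340942383), 3.7149100303649902)
top 0.094 [290 230  12  13  89] [521.9  68.2 101.9] medz 102.47726349729541 circ ((521.989013671875, 68.43376922607422), 12.649147033691406)
top 0.094 [312 234  12  13  95] [513.7  21.1 101.9] medz 102.62644391564666 circ ((513.6021728515625, 21.529190063476562), 12.93220043182373)
top 0.064 [268 221  11  13  65] [543.6 119.5  68.4] medz 67.96974303118505 circ ((543.8043212890625, 121.27306365966797), 14.204910278320312)
top 0.064 [287 228  45  28 517] [514.7  31.9
[... 238 characters left out ...]

side 0.112 [303 236   4   6  15] [523.2  70.1 117.4] medz 116.52822205441733 circ ((522.3857421875, 70.63188171386719), 3.6254920959472656)
side 0.094 [309 234  12   9  89] [513.4  26.5 100.1] medz 100.65850372376578 circ ((513.64794921875, 23.34210777282715), 13.92847728729248)
side 0.094 [298 243  13  10  97] [522.2  73.5 100. ] medz 100.63379519209849 circ ((523.3217163085938, 71.06999969482422), 13.55394172668457)
side 0.064 [295 246  34  21 272] [509.8  50.4  68.4] medz 68.26543789002986 circ ((516.8324584960938, 42.06431579589844), 49.97529220581055)
side 0.064 [279 269  13   4  21] [546.3 127.2  72.5] medz 72.63475603995857 circ ((545.4609375, 129.16183471679688), 12.292348861694336)
```

View pics/cs3.png

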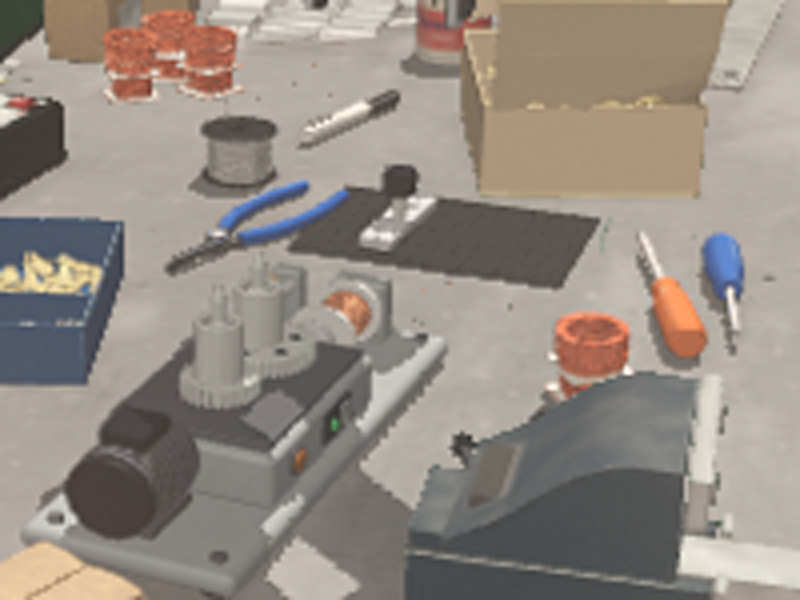

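View pics/ct3.png

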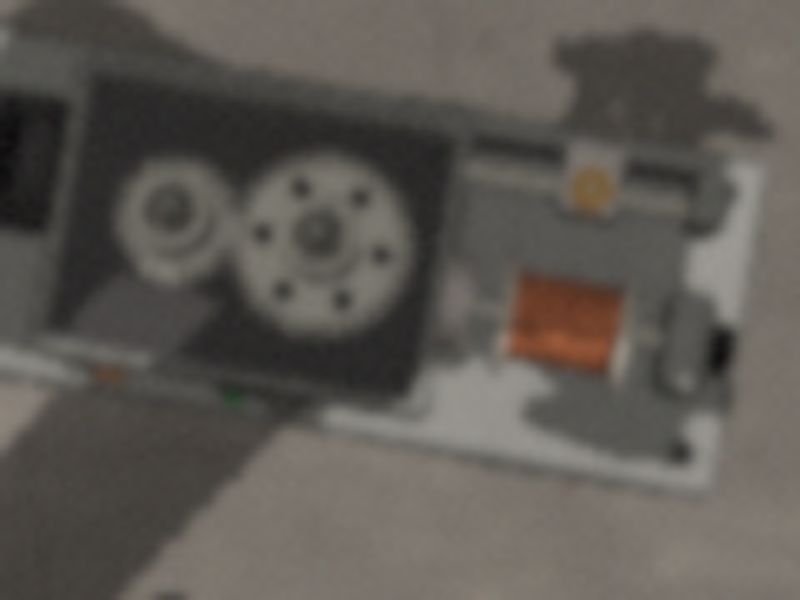

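Side crop: the strap lies flat on the mat at (400,222). Top crop: hubs and shafts are clear, small wheel at (172,215) on the left shaft, big wheel at (320,240) on the right. Shafts at about R (513.6, 21.3) and L (521.9, 68.6) mm. Big wheel next.

```bash
python3 -m handwheel '[2,45,0,0,0,0,1, 4,90,0,0,0,0,1, 7,135,0,0,0,0,1, 10,180,0,0,0,0,1, 12,225,0,0,0,0,1, 13.5,251,-15,0,0,0,1, 13.5,251,-45,0,0,0,1, 13.5,251,-75,0,0,0,1, 13.5,251,-96,0,0,0,1, 13.5,251,-96,0,0,0,1]'
python3 -m handwheel '[0,0,0,0,0,0,0.5, 0,0,0,0,0,0,0.2, 0,0,0,0,0,0,0, 0,0,0,0,0,0,0, 0,0,0,0,0,0,0, 0,0,0,0,0,0,0, 0,0,8,0,0,0,0, 0,0,20,0,0,0,0]' 60
python3 - <<'E'
from h import *
s=snap('side','side4')
a=cv2.resize(s['color'][160:320,220:420],(800,600),interpolation=cv2.INTER_CUBIC)
cv2.imwrite('pics/cs4.png',a[:,:,::-1])
E
```

```text
clock: 7.4
tcp_pos: [0.5117, 0.0208, 0.09]
ee_rot: [[0.985, -0.171, -0.005], [-0.171, -0.985, -0.0], [-0.005, 0.001, -1.0]]
contact_force: [0.2, 0.3, -0.6]
grip_width: 0.0855
clock: 8.2
tcp_pos: [0.5129, 0.0212, 0.1126]
ee_rot: [[0.985, -0.171, -0.001], [-0.171, -0.985, -0.0], [-0.001, 0.0, -1.0]]
contact_force: [0.6, -0.7, -2.1]
grip_width: 0.0239
```

View pics/cs4.png

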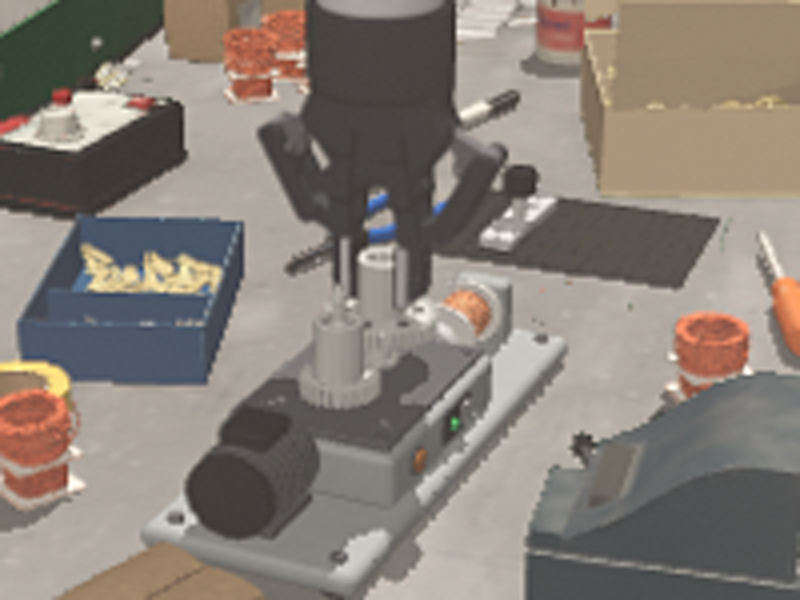

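Side crop: the big wheel rises with the gripper at (378,285); the small wheel stays at (340,365). On to the mat.

```bash
python3 -m handwheel '[0,0,25,0,0,0,0, 0,0,55,0,0,0,0, 0,-10,85,0,0,0,0, -12,-45,90,0,0,0,0, -26,-85,90,0,0,0,0, -40,-130,90,0,0,0,0, -56,-175,90,0,0,0,0, -72,-220,85,0,0,0,0, -88,-265,75,0,0,0,0, -100,-305,55,0,0,0,0]'
python3 -m handwheel '[-5,-16,-25,0,0,0,0, -5,-16,-60,0,0,0,0, -5,-16,-95,0,0,0,0, -5,-16,-115,0,0,0,0, -5,-16,-125,0,0,0,0, -5,-16,-129,0,0,0,0, -5,-16,-131,0,0,0,0, -5,-16,-131,0,0,0,0]'
```

```text
clock: 9.25
tcp_pos: [0.413, -0.2862, 0.1687]
ee_rot: [[0.985, -0.171, 0.003], [-0.171, -0.985, -0.002], [0.003, 0.002, -1.0]]
contact_force: [1.3, -0.7, -2.6]
grip_width: 0.0235
clock: 10.05
tcp_pos: [0.4088, -0.3, 0.0376]
ee_rot: [[0.985, -0.17, 0.001], [-0.17, -0.985, -0.001], [0.001, 0.001, -1.0]]
contact_force: [-0.5, 0.2, -2.8]
grip_width: 0.0234
```

```bash
python3 -m handwheel '[0,0,-1,0,0,0,0, 0,0,-2,0,0,0,0, 0,0,-2,0,0,0,0]'
python3 -m handwheel '[0,0,0,0,0,0,0.5, 0,0,0,0,0,0,0.5, 0,0,0,0,0,0,0.5, 0,0,15,0,0,0,0.5, 0,0,55,0,0,0,0.6, 0,0,105,0,0,0,1, 10,35,150,0,0,0,1, 25,80,155,0,0,0,1, 38,125,155,0,0,0,1, 50,170,155,0,0,0,1]'
python3 - <<'E'
from h import *
np.set_printoptions(precision=1,suppress=True)
s=snap('side','side5');t=snap('top','top5')
a=np.hstack([cv2.resize(s['color'][180:300,270:420],(400,320)),cv2.resize(t['color'][205:325,390:540],(400,320))])
cv2.imwrite('pics/c5.png',a[:,:,::-1])
for nm,d in(('top',t),('side',s)):
    P=cloud(d);m=(P[...,0]>.36)&(P[...,0]<.57)&(P[...,1]>-.38)&(P[...,1]<-.24)
    for lo,hi in((.03,.06),(.007,.02)):
        k=m&(P[...,2]>lo)&(P[...,2]<hi)
        n,l,st,c=cv2.connectedComponentsWithStats(k.astype(np.uint8))
        for i in range(1,n):
            if st[i][4]<15: continue
            q=P[l==i]*1000
            print(nm,lo,st[i],q.mean(0),'medz',np.median(q[:,2]),'circ',cv2.minEnclosingCircle(q[:,:2].astype(np.float32)),cv2.minAreaRect(q[:,:2].astype(np.float32)))
E
```

```text
clock: 10.35
tcp_pos: [0.4091, -0.3002, 0.0373]
ee_rot: [[0.985, -0.17, 0.002], [-0.17, -0.985, -0.001], [0.002, 0.001, -1.0]]
contact_force: [-5.2, 5.1, 30.8]
grip_width: 0.024
clock: 11.35
tcp_pos: [0.4592, -0.1282, 0.1903]
ee_rot: [[0.985, -0.171, 0.002], [-0.171, -0.985, -0.001], [0.002, 0.0, -1.0]]
contact_force: [1.4, 0.1, -1.4]
grip_width: 0.0853
top 0.03 [467 286   3   9  17] [ 407.4 -309.    47.7] medz 47.902628747584316 circ ((407.63983154296875, -307.1248779296875), 8.821891784667969) ((407.23968505859375, -309.2803955078125), (5.3996710777282715, 17.614364624023438), 79.48314666748047)
top 0.007 [453 219  31  11 106] [ 558.7 -323.    10.5] medz 9.973660342316998 circ ((558.7271728515625, -320.6800537109375), 35.652244567871094) ((558.1836547851562, -320.53802490234375), (71.25806427001953, 12.310379981994629), 75.35291290283203)
top 0.007 [471 246  14  15 104] [ 494.8 -342.5   11.3] medz 11.675701905122825 circ ((493.9277648925781, -343.31396484375), 18.625558853149414) ((492.5304870605469, -339.84234619140625), (29.232757568359375, 33.15248107910156), 83.25413513183594)

[... 763 characters left out ...]
9  28] [ 561.  -318.     8.9] medz 8.942567037125308 circ ((562.1635131835938, -318.4352111816406), 30.51154136657715) ((560.77880859375, -318.08642578125), (60.77665710449219, 10.17037296295166), 71.95710754394531)
side 0.007 [340 212  19  14 108] [ 502.8 -302.4   10.4] medz 9.802448807326716 circ ((504.154052734375, -307.2884216308594), 45.6712532043457) ((503.6995849609375, -307.2745361328125), (91.19513702392578, 22.62241554260254), 81.3176040649414)
side 0.007 [372 218  22  11 157] [ 408.7 -289.2   12.3] medz 12.06569733179477 circ ((409.3226623535156, -296.2520446777344), 31.967634201049805) ((409.20703125, -293.548583984375), (57.61940383911133, 56.84318923950195), 14.492180824279785)
```

View pics/c5.png

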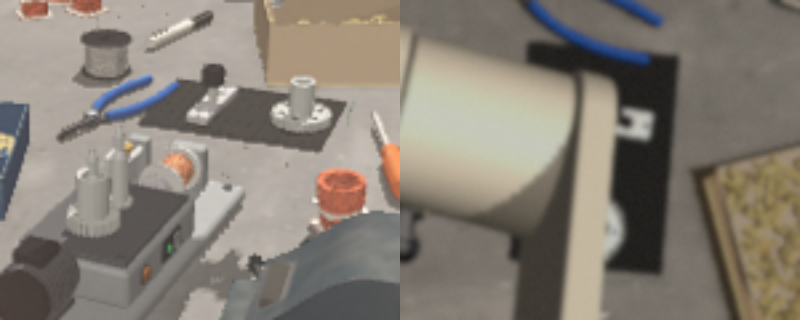

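Left half: strap and big wheel stand side by side on the mat at (212,100) and (302,110); the right shaft is bare. Small wheel next.

```bash
python3 -m handwheel '[13,40,0,0,0,0,1, 27,85,0,0,0,0,1, 41,130,0,0,0,0,1, 55,172,0,0,0,0,1, 63.5,198.5,-5,0,0,0,1, 63.5,198.5,-35,0,0,0,1, 63.5,198.5,-70,0,0,0,1, 63.5,198.5,-97,0,0,0,1, 63.5,198.5,-97,0,0,0,1, 63.5,198.5,-97,0,0,0,1]'
python3 -m handwheel '[0,0,0,0,0,0,0.5, 0,0,0,0,0,0,0.2, 0,0,0,0,0,0,0, 0,0,0,0,0,0,0, 0,0,0,0,0,0,0, 0,0,0,0,0,0,0, 0,0,8,0,0,0,0, 0,0,30,0,0,0,0, 0,0,65,0,0,0,0, 0,0,80,0,0,0,0]'
python3 - <<'E'
from h import *
s=snap('side','side6')
a=cv2.resize(s['color'][160:320,220:420],(800,600),interpolation=cv2.INTER_CUBIC)
cv2.imwrite('pics/cs6.png',a[:,:,::-1]);print(r.observe()['tcp_pos'])
E
```

```text
clock: 12.45
tcp_pos: [0.5218, 0.0684, 0.0924]
ee_rot: [[0.985, -0.171, -0.001], [-0.171, -0.985, -0.0], [-0.001, 0.0, -1.0]]
contact_force: [0.5, 0.0, -0.1]
grip_width: 0.0852
clock: 13.45
tcp_pos: [0.5229, 0.0689, 0.1752]
ee_rot: [[0.985, -0.171, 0.003], [-0.171, -0.985, 0.0], [0.003, -0.001, -1.0]]
contact_force: [0.1, 0.5, -1.1]
grip_width: 0.0236
[0.52374725 0.06903293 0.17667358]
```

View pics/cs6.png

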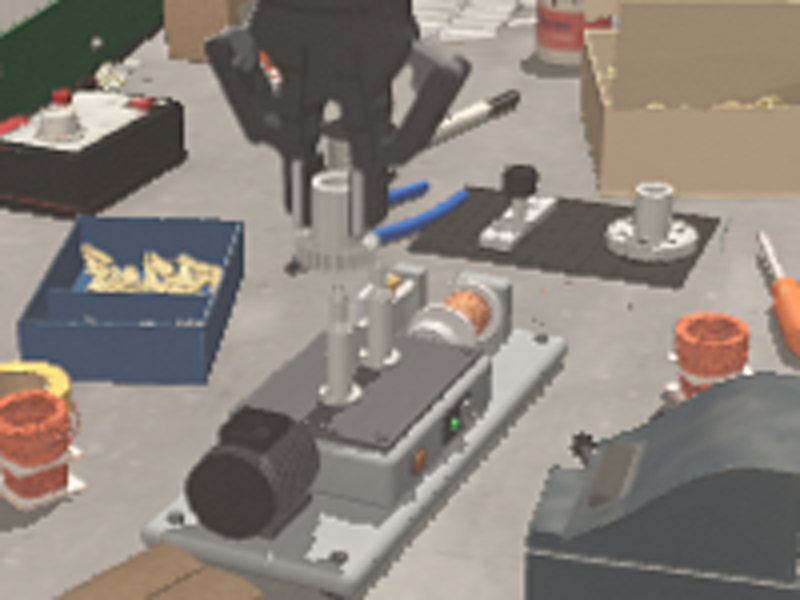

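Side crop: the small wheel hangs in the gripper at (335,220), level; both shafts are bare at (340,345) and (380,320). Moving over the right shaft.

```bash
python3 -m handwheel '[-4,-20,0,0,0,0,0, -8,-42,0,0,0,0,0, -8.3,-47.3,0,0,0,0,0, -8.3,-47.3,0,0,0,0,0, -8.3,-47.3,-15,0,0,0,0, -8.3,-47.3,-25,0,0,0,0, -8.3,-47.3,-25,0,0,0,0, -8.3,-47.3,-25,0,0,0,0]'
python3 -m handwheel '[0,0,-8,0,0,0,0, 0,0,-16,0,0,0,0, 0,0,-22,0,0,0,0, 0,0,-22,0,0,0,0]'
```

```text
clock: 14.3
tcp_pos: [0.5134, 0.0219, 0.147]
ee_rot: [[0.985, -0.17, -0.001], [-0.17, -0.985, 0.0], [-0.001, 0.0, -1.0]]
contact_force: [0.4, -0.3, -1.0]
grip_width: 0.0236
clock: 14.7
tcp_pos: [0.513, 0.0215, 0.1243]
ee_rot: [[0.985, -0.171, -0.001], [-0.171, -0.985, -0.0], [-0.001, 0.0, -1.0]]
contact_force: [-0.3, 0.2, -1.2]
grip_width: 0.0235
```

Run:
```python
from h import *
s=snap('side','side7')
a=cv2.resize(s['color'][160:320,220:420],(800,600),interpolation=cv2.INTER_CUBIC)
cv2.imwrite('pics/cs7.png',a[:,:,::-1]);o=r.observe();print(o['tcp_pos'],o['contact_force'])
```

```text
[0.51319064 0.0214644  0.12474018] [ 1.3251523   0.53079837 -1.48732879]
```

View pics/cs7.png

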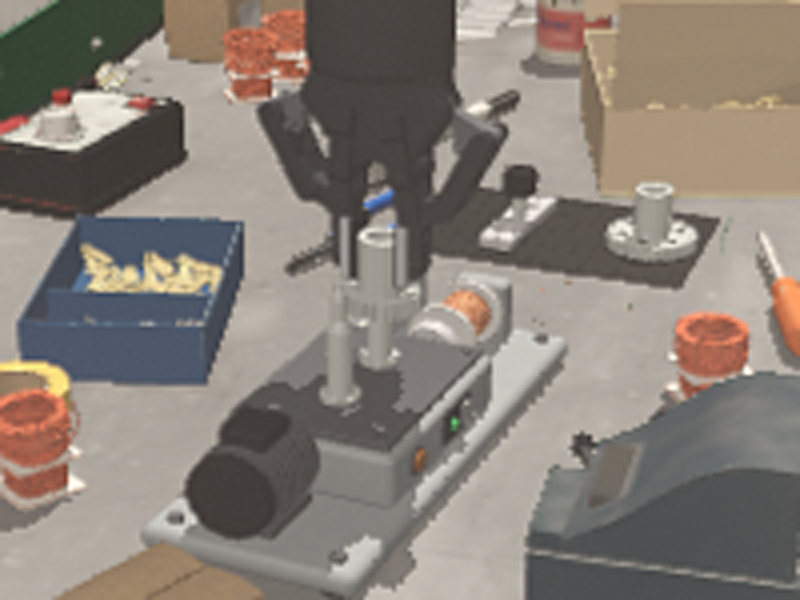

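Side crop: the wheel at (378,270) is already past the taper with the shaft below it at (380,340), and there is no side force. Lowering on.

```bash
python3 -m handwheel '[0,0,-10,0,0,0,0, 0,0,-20,0,0,0,0, 0,0,-28,0,0,0,0, 0,0,-31,0,0,0,0, 0,0,-32,0,0,0,0, 0,0,-32,0,0,0,0]'
python3 -m handwheel '[0,0,0,0,0,0,0.5, 0,0,0,0,0,0,0.6, 0,0,0,0,0,0,1, 0,0,0,0,0,0,1, 0,0,30,0,0,0,1, 0,0,70,0,0,0,1, 0,-10,97,0,0,0,1, -15,-50,97,0,0,0,1, -29,-95,97,0,0,0,1, -43,-140,97,0,0,0,1]'
python3 - <<'E'
from h import *
np.set_printoptions(precision=1,suppress=True)
s=snap('side','side8');t=snap('top','top8')
a=cv2.resize(s['color'][160:320,220:420],(800,600),interpolation=cv2.INTER_CUBIC)
cv2.imwrite('pics/cs8.png',a[:,:,::-1]);o=r.observe();print(o['tcp_pos'],o['contact_force'])
for nm,d in(('top',t),('side',s)):
    P=cloud(d);m=(P[...,0]>.45)&(P[...,0]<.6)&(P[...,1]>-.06)&(P[...,1]<.13)
    for lo,hi in((.112,.13),(.094,.108),(.064,.074)):
        k=m&(P[...,2]>lo)&(P[...,2]<hi)
        n,l,st,c=cv2.connectedComponentsWithStats(k.astype(np.uint8))
        for i in range(1,n):
            if st[i][4]<6: continue
            q=P[l==i]*1000
            print(nm,lo,st[i],q.mean(0),'medz',np.median(q[:,2]),'circ',cv2.minEnclosingCircle(q[:,:2].astype(np.float32)))
E
```

```text
clock: 15.35
tcp_pos: [0.5132, 0.0214, 0.0932]
ee_rot: [[0.985, -0.171, -0.001], [-0.171, -0.985, -0.0], [-0.001, 0.0, -1.0]]
contact_force: [-0.8, -0.4, -0.3]
grip_width: 0.0238
clock: 16.35
tcp_pos: [0.4701, -0.1196, 0.1908]
ee_rot: [[0.986, -0.169, 0.001], [-0.169, -0.986, -0.0], [0.001, 0.0, -1.0]]
contact_force: [1.1, 0.1, 0.0]
grip_width: 0.0853
[ 0.5 -0.1  0.2] [-0.5 -1.3  0.4]
top 0.112 [293 234   4   4  13] [521.5  68.8 118.4] medz 116.90109065694021 circ ((521.946533203125, 68.77230834960938), 3.856886148452759)
top 0.112 [316 238   4   4  13] [513.2  21.  118.5] medz 117.2906494000454 circ ((513.4583740234375, 21.206235885620117), 3.6569502353668213)
top 0.094 [292 233   7   7  18] [520.1  67.5 100.2] medz 100.05669900183199 circ ((522.0027465820312, 69.00139617919922), 6.64591121673584)
top 0.094 [312 235  12  12  90] [512.3  21.3 102.6] medz 102.9719357348961 circ ((512.561767578125, 21.573362350463867), 13.004988670349121)
top 0.064 [268 221  10  14  66] [543.9 120.7  68.9] medz 69.13057104094648 circ ((543.5533447265625, 119.57328796386719), 15.689080238342285)
top 0.0
[... 427 characters left out ...]
94 [309 234  12   9  90] [513.   26.4 100.3] medz 100.85919904136028 circ ((515.1856079101562, 23.455135345458984), 14.778294563293457)
side 0.094 [301 243   7   7  33] [523.   72.  100.2] medz 100.0916621730542 circ ((524.5037231445312, 70.66682434082031), 7.36307954788208)
side 0.064 [308 248  17   9 103] [509.8  30.2  68.4] medz 68.37966062510738 circ ((511.5462646484375, 23.136201858520508), 21.02448081970215)
side 0.064 [301 258   7   6  32] [522.9  73.8  69.2] medz 68.94248578113255 circ ((523.5138549804688, 72.4300537109375), 6.838616847991943)
side 0.064 [280 269  12   7  24] [544.  127.1  71.7] medz 72.16439160226733 circ ((544.9478149414062, 127.77104187011719), 12.082773208618164)
```

View pics/cs8.png

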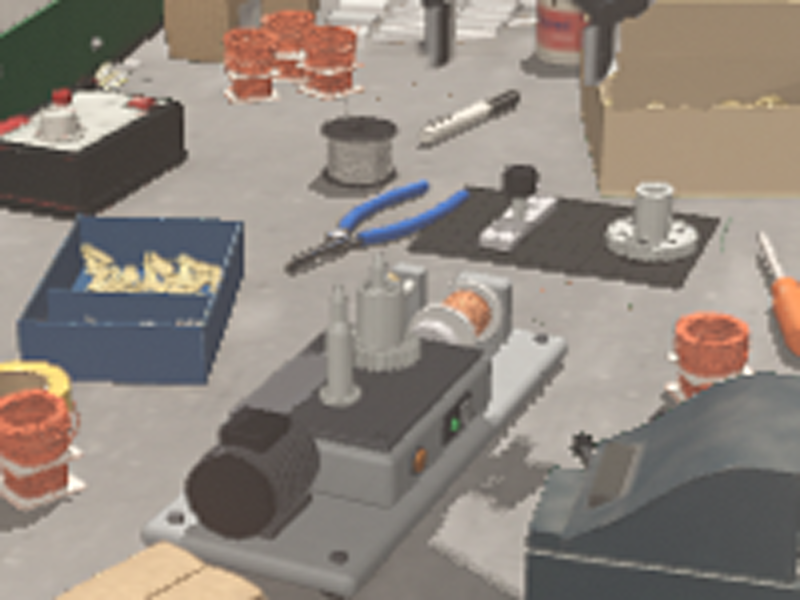

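Side crop: the small wheel is seated on the right shaft at (387,330), rim on the shoulder (rim top 69 mm, hub top 103 mm). Fetching the big wheel.

```bash
python3 -m handwheel '[-15,-44,0,0,0,0,1, -30,-88,0,0,0,0,1, -45,-132,0,0,0,0,1, -58,-170,0,0,0,0,1, -62,-181,-25,0,0,0,1, -62,-181,-65,0,0,0,1, -62,-181,-105,0,0,0,1, -62,-181,-140,0,0,0,1, -62,-181,-153,0,0,0,1, -62,-181,-153,0,0,0,1]'
python3 -m handwheel '[0,0,0,0,0,0,0.5, 0,0,0,0,0,0,0.2, 0,0,0,0,0,0,0, 0,0,0,0,0,0,0, 0,0,0,0,0,0,0, 0,0,0,0,0,0,0, 0,0,8,0,0,0,0, 0,0,40,0,0,0,0, 0,0,85,0,0,0,0, 0,0,130,0,0,0,0]'
python3 -m handwheel '[14,45,10,0,0,0,0, 28,88,10,0,0,0,0, 42,132,10,0,0,0,0, 56,176,10,0,0,0,0, 70,222,10,0,0,0,0, 84,266,10,0,0,0,0, 98,310,10,0,0,0,0, 108,345,10,0,0,0,0, 113.2,368.6,10,0,0,0,0, 113.2,368.6,10,0,0,0,0]'
python3 - <<'E'
from h import *
s=snap('side','side9')
a=cv2.resize(s['color'][160:320,220:420],(800,600),interpolation=cv2.INTER_CUBIC)
cv2.imwrite('pics/cs9.png',a[:,:,::-1]);o=r.observe();print(o['tcp_pos'],o['contact_force'])
E
```

```text
clock: 17.45
tcp_pos: [0.4078, -0.2986, 0.0359]
ee_rot: [[0.985, -0.17, -0.003], [-0.17, -0.985, 0.002], [-0.003, -0.002, -1.0]]
contact_force: [0.6, -0.6, -0.1]
grip_width: 0.0854
clock: 18.45
tcp_pos: [0.4077, -0.299, 0.1687]
ee_rot: [[0.985, -0.171, -0.001], [-0.171, -0.985, 0.001], [-0.001, -0.001, -1.0]]
contact_force: [1.6, -0.4, -3.1]
grip_width: 0.0239
clock: 19.45
tcp_pos: [0.5221, 0.0718, 0.1776]
ee_rot: [[0.986, -0.168, 0.001], [-0.168, -0.986, 0.001], [0.0, -0.001, -1.0]]
contact_force: [0.3, -0.3, -2.7]
grip_width: 0.0239
[0.52150306 0.0702721  0.17744648] [-0.61338928 -1.15803884 -1.78094544]
```

View pics/cs9.png

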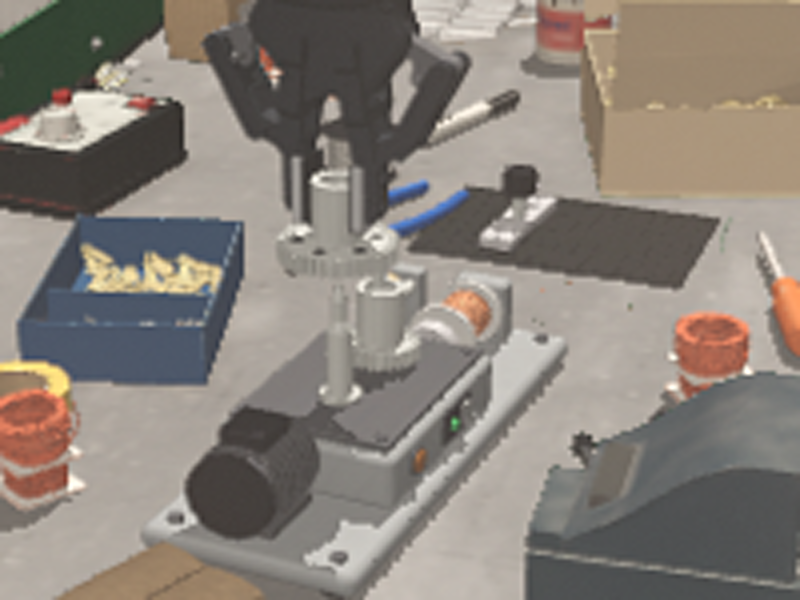

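Side crop: the big wheel is held level at (338,235) above the left shaft tip at (340,295); the small wheel is seated at (385,325). Lowering in stages.

```bash
python3 -m handwheel '[0,0,-10,0,0,0,0, 0,0,-20,0,0,0,0, 0,0,-30,0,0,0,0, 0,0,-40,0,0,0,0, 0,0,-46,0,0,0,0, 0,0,-52,0,0,0,0, 0,0,-52,0,0,0,0]'
python3 -m handwheel '[0,0,-10,0,0,0,0, 0,0,-18,0,0,0,0, 0,0,-24,0,0,0,0, 0,0,-28,0,0,0,0, 0,0,-31,0,0,0,0, 0,0,-31,0,0,0,0]'
```

```text
clock: 20.2
tcp_pos: [0.5213, 0.0689, 0.1244]
ee_rot: [[0.985, -0.171, -0.001], [-0.171, -0.985, -0.0], [-0.001, 0.0, -1.0]]
contact_force: [-0.3, -0.1, -2.1]
grip_width: 0.0234
clock: 20.8
tcp_pos: [0.5216, 0.0691, 0.0944]
ee_rot: [[0.985, -0.171, -0.0], [-0.171, -0.985, -0.0], [-0.0, 0.0, -1.0]]
contact_force: [-1.5, -0.1, -1.0]
grip_width: 0.0233
```

```bash
python3 -m handwheel '[0,0,-1,0,0,0,0, 0,0,-1,0,0,0,0.5, 0,0,-1,0,0,0,0.6, 0,0,-1,0,0,0,1, 0,0,-1,0,0,0,1, 0,0,30,0,0,0,1, 0,0,70,0,0,0,1, 0,-5,96,0,0,0,1, -2,-50,96,0,0,0,1, -4,-95,96,0,0,0,1]'
python3 -m handwheel '[-2,-45,0,0,0,0,1, -4,-90,0,0,0,0,1, -6,-130,0,0,0,0,1]'
python3 - <<'E'
from h import *
np.set_printoptions(precision=1,suppress=True)
s=snap('side','side10');t=snap('top','top10')
a=cv2.resize(s['color'][160:320,220:420],(800,600),interpolation=cv2.INTER_CUBIC)
cv2.imwrite('pics/cs10.png',a[:,:,::-1]);o=r.observe();print(o['tcp_pos']*1000,o['contact_force'])
for nm,d in(('top',t),('side',s)):
  for m0,bands in (((.45,.6,-.06,.1),((.112,.13),(.094,.108),(.064,.074))),((.46,.55,-.38,-.25),((.03,.06),(.006,.02)))):
    P=cloud(d);m=(P[...,0]>m0[0])&(P[...,0]<m0[1])&(P[...,1]>m0[2])&(P[...,1]<m0[3])
    for lo,hi in bands:
        k=m&(P[...,2]>lo)&(P[...,2]<hi)
        n,l,st,c=cv2.connectedComponentsWithStats(k.astype(np.uint8))
        for i in range(1,n):
            if st[i][4]<10: continue
            q=P[l==i]*1000
            print(nm,lo,st[i],q.mean(0),'medz',np.median(q[:,2]),'circ',cv2.minEnclosingCircle(q[:,:2].astype(np.float32)),np.round(cv2.minAreaRect(q[:,:2].astype(np.float32))[2],1))
E
```

```text
clock: 21.8
tcp_pos: [0.5184, -0.0263, 0.1915]
ee_rot: [[0.986, -0.168, 0.003], [-0.168, -0.986, -0.0], [0.003, -0.0, -1.0]]
contact_force: [0.7, -0.6, -0.1]
grip_width: 0.0855
clock: 22.1
tcp_pos: [0.5114, -0.158, 0.1904]
ee_rot: [[0.985, -0.171, 0.0], [-0.171, -0.985, -0.0], [0.0, 0.0, -1.0]]
contact_force: [1.0, 0.6, 0.1]
grip_width: 0.0852
[ 511.5 -160.   190.4] [-0.1  0.2 -0.5]
top 0.112 [293 234   4   4  13] [521.5  68.7 118.7] medz 118.6181478331477 circ ((521.900390625, 68.70685577392578), 3.8341164588928223) 2.5
top 0.112 [316 238   4   4  12] [513.3  21.1 120. ] medz 119.1381578338351 circ ((513.7758178710938, 20.890060424804688), 3.838268518447876) 2.4
top 0.094 [289 231  13  12  89] [520.6  68.6 101.9] medz 102.60518501867325 circ ((520.8699340820312, 69.13401794433594), 12.934699058532715) 27.2
top 0.094 [312 235  12  12  86] [512.3  21.2 102.2] medz 102.59829372221316 circ ((512.4406127929688, 21.425981521606445), 12.9273099899292) 0.2
top 0.064 [282 224  46  28 507] [518.1  59.   69.6] medz 69.68441303880782 circ ((517.6760864257812, 49.96833801269531), 49.261779785156
[... 639 characters left out ...]
   26.4 100.3] medz 100.89995534601616 circ ((512.4144287109375, 23.641498565673828), 13.785550117492676) 15.2
side 0.094 [299 243  12   9  94] [521.4  73.3 100.3] medz 100.81078343308026 circ ((523.3694458007812, 70.75942993164062), 14.592464447021484) 15.5
side 0.064 [291 248  34  22 364] [516.6  67.   68.4] medz 68.28323039905673 circ ((517.458984375, 51.35657501220703), 50.19766616821289) 48.6
side 0.03 [345 204   9   9  68] [ 503.  -303.1   41.5] medz 42.7464198581701 circ ((503.5990905761719, -307.5400695800781), 15.453987121582031) 39.5
side 0.006 [340 212  19  14 116] [ 502.9 -302.3   10.2] medz 9.966469970146868 circ ((506.8219909667969, -308.02984619140625), 47.53896713256836) 79.3
```

View pics/cs10.png

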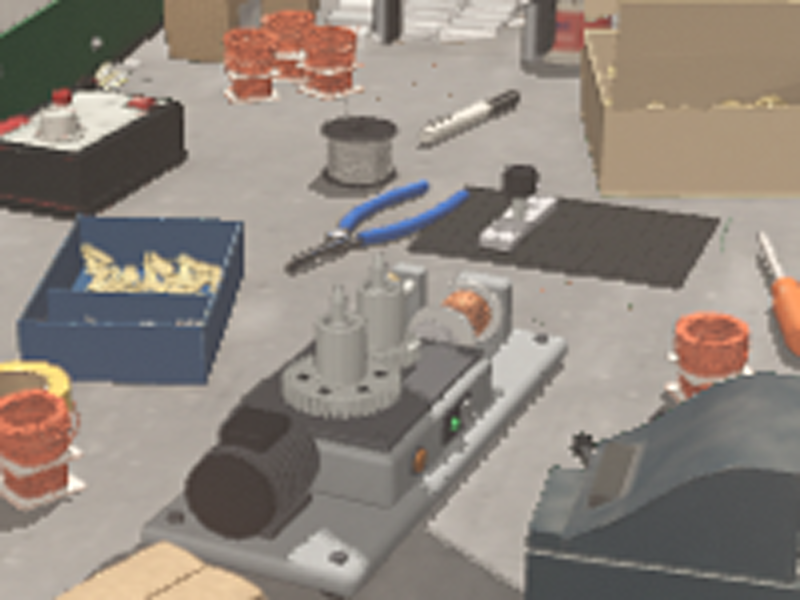

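View pics/top10.png

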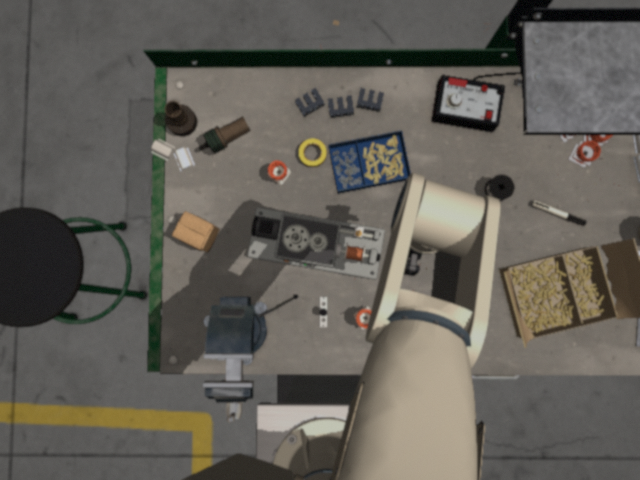

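Side crop: the big wheel is seated on the left shaft at (342,375), the small one behind it at (385,330). Hub tops are 102.6 mm in the top view for both. The top view shows both coils unmoved at (365,318) and (278,171). Back for the strap.

```bash
python3 -m handwheel '[-3,-45,0,0,0,0,0.6, -5,-90,0,0,0,0,0.6, -8,-130,-10,0,0,0,0.6, -9,-153.8,-40,0,0,0,0.6, -9,-153.8,-85,0,0,0,0.6, -9,-153.8,-125,0,0,0,0.6, -9,-153.8,-145,0,0,0,0.6, -9,-153.8,-151,0,0,0,0.6, -9,-153.8,-151,0,0,0,0.6, -9,-153.8,-151,0,0,0,0.6]' 50
python3 -m handwheel '[0,0,0,0,0,0,0.2, 0,0,0,0,0,0,0, 0,0,0,0,0,0,0, 0,0,0,0,0,0,0, 0,0,0,0,0,0,0, 0,0,0,0,0,0,0, 0,0,8,0,0,0,0, 0,0,45,0,0,0,0, 0,0,90,0,0,0,0, 0,0,135,0,0,0,0]'
python3 -m handwheel '[1,30,45,0,0,0,0, 3,75,45,0,0,0,0, 5,120,45,0,0,0,0, 7,165,45,0,0,0,0, 9,210,45,0,0,0,0, 11,255,45,0,0,0,0, 13,300,45,0,0,0,0, 14,335,45,0,0,0,0, 14.8,355,45,0,0,0,0, 14.8,355,25,0,0,0,0]'
python3 -m handwheel '[0,0,-20,0,0,0,0, 0,0,-30,0,0,0,0, 0,0,-30,0,0,0,0, 0,0,-30,0,0,0,0]'
python3 - <<'E'
from h import *
np.set_printoptions(precision=1,suppress=True)
s=snap('side','side11');t=snap('top','top11')
a=cv2.resize(s['color'][170:290,260:410],(800,600),interpolation=cv2.INTER_CUBIC)
cv2.imwrite('pics/cs11.png',a[:,:,::-1]);o=r.observe();print(o['tcp_pos']*1000,o['contact_force'])
P=cloud(s);m=(P[...,0]>.48)&(P[...,0]<.56)&(P[...,1]>-.02)&(P[...,1]<.12)
q=P[m&(P[...,2]>.128)&(P[...,2]<.143)]*1000
print(len(q),q.mean(0),np.percentile(q[:,2],[5,50,95]),cv2.minAreaRect(q[:,:2].astype(np.float32)))
E
```

```text
clock: 23.2
tcp_pos: [0.5036, -0.3099, 0.0405]
ee_rot: [[0.985, -0.17, 0.001], [-0.17, -0.985, -0.001], [0.002, 0.001, -1.0]]
contact_force: [-0.7, 0.7, 0.3]
grip_width: 0.0513
clock: 24.2
tcp_pos: [0.5022, -0.3095, 0.1761]
ee_rot: [[0.985, -0.171, -0.001], [-0.171, -0.985, 0.0], [-0.001, -0.0, -1.0]]
contact_force: [0.8, -0.2, -0.8]
grip_width: 0.0213
clock: 25.2
tcp_pos: [0.5192, 0.048, 0.202]
ee_rot: [[0.986, -0.168, 0.006], [-0.168, -0.986, 0.001], [0.005, -0.002, -1.0]]
contact_force: [0.5, -0.8, -1.0]
grip_width: 0.0209
clock: 25.6
tcp_pos: [0.5178, 0.0451, 0.1699]
ee_rot: [[0.985, -0.171, 0.0], [-0.171, -0.985, 0.0], [0.0, -0.0, -1.0]]
contact_force: [0.1, -0.5, -1.1]
grip_width: 0.0215
[518.1  45.1 170.3] [-0.   0.1 -1. ]
244 [516.9  59.4 138.1] [132.9 139.3 140.9] ((516.749755859375, 46.7232666015625), (92.92017364501953, 23.157976150512695), 77.80414581298828)
```

View pics/cs11.png

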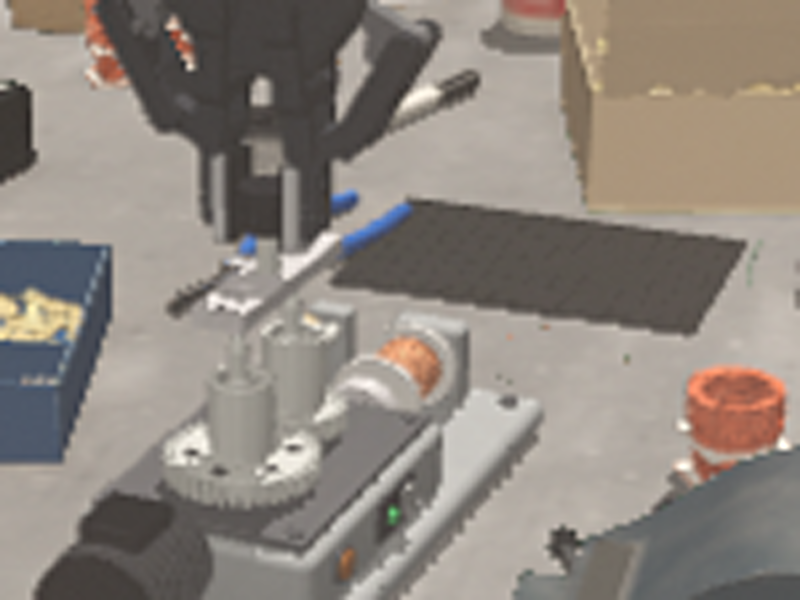

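Side crop: the strap hangs level at (265,280), with shaft tips below it at (238,350) and (298,320). Its yaw read 2–3° off, so I'll check that more closely before lowering.

Run:
```python
from h import *
np.set_printoptions(precision=1,suppress=True)
def ax(fn,z0,cx,cy):
    P=cloud(load(fn)); q=P.reshape(-1,3)*1000
    q=q[(np.abs(q[:,0]-cx)<40)&(np.abs(q[:,1]-cy)<55)&(np.abs(q[:,2]-z0)<3.0)]
    for a in np.deg2rad([9.8]):
        u=np.array([np.sin(a),np.cos(a)]);n=np.array([np.cos(a),-np.sin(a)])
        s=(q[:,:2]-[cx,cy])@u; t=(q[:,:2]-[cx,cy])@n
        out=[]
        for lo,hi in((-46,-36),(-36,-26),(-26,-16),(-16,-6),(6,16),(16,26),(26,36),(36,46)):
            k=(s>lo)&(s<hi)
            if k.sum()>4: out.append((lo+5,k.sum(),t[k].min(),t[k].max(),t[k].mean()))
        print(fn,z0,len(q),s.min(),s.max(),q[:,2].mean()); print(np.array(out))
ax('side0',111,518,45); ax('side11',141,518,45); ax('top0',111,518,45)
ax('side10',11,503,-310)
```

```text
side0 111 180 -44.9594787691663 46.45354560375751 110.48081058690389
[[-41.   15.   -8.8   5.6  -2.6]
 [-31.   11.  -10.2   7.7  -3.9]
 [-21.   20.   -9.9   5.3  -3.2]
 [-11.    9.   -9.7   1.7  -4.4]
 [ 11.   20.  -10.3  13.1  -1.7]
 [ 21.   21.  -10.8  13.2   0.3]
 [ 31.   26.  -10.7  12.   -0.6]
 [ 41.   32.   -9.7  12.3   0.7]]
side11 141 156 -44.780724932069106 47.891298325144746 139.9604622321661
[[-41.    6.  -11.4  -4.5  -8.1]
 [-31.    8.  -12.5  -4.4  -7.4]
 [-21.    8.  -11.9  -2.9  -7.9]
 [-11.   13.  -11.4   9.7  -5.4]
 [ 11.   26.  -11.5  10.1  -1.2]
 [ 21.   22.  -12.3  10.3   0.3]
 [ 31.   21.  -11.   10.5  -1.2]
 [ 41.   26.  -10.4  10.9   0.2]]
top0 111 253 -44.725616287921845 45.062854275402735 111.18130621781582
[[-41.   37.  -11.3  10.4  -0.3]
 [-31.   43.  -11.5  10.9  -0.2]
 [-21.   27.  -10.9  10.7   1. ]
 [-11.   27.  -10.6  10.7   0.1]
 [ 11.   17.  -11.1   9.1  -3. ]
 [ 21.   31.  -10.8  10.8  -0.2]
 [ 31.   39.  -11.1  10.8  -0.1]
 [ 41.   28.  -10.8  10.4   0.2]]
side10 11 87 -44.86940118180773 49.87112576523367 10.25369454826811
[[-41.    8.   -9.    6.7  -0.8]
 [-31.    8.   -9.5   3.   -2.1]
 [-21.    5.  -12.1   2.1  -6.7]
 [ 11.   14.  -11.4   9.   -0.3]
 [ 21.   10.   -9.2   9.3   0.6]
 [ 31.    7.   -9.8  10.1  -0.7]
 [ 41.   14.  -11.2  11.1   0.6]]
```

Edge fit: the yaw is within about 1° of the original, and the bar sits about 1 mm toward −x. Lowering gently with +0.7 mm in x.

```bash
python3 -m handwheel '[0.7,0,-5,0,0,0,0, 0.7,0,-10,0,0,0,0, 0.7,0,-14,0,0,0,0, 0.7,0,-18,0,0,0,0, 0.7,0,-20,0,0,0,0, 0.7,0,-20,0,0,0,0]'
python3 - <<'E'
from h import *
np.set_printoptions(precision=2,suppress=True)
s=snap('side','side12')
a=cv2.resize(s['color'][200:280,270:370],(800,600),interpolation=cv2.INTER_CUBIC)
cv2.imwrite('pics/cs12.png',a[:,:,::-1]);o=r.observe();print(o['tcp_pos']*1000,o['contact_force'],o['ft_torque'])
E
```

```text
clock: 26.3
tcp_pos: [0.5179, 0.0453, 0.1488]
ee_rot: [[0.985, -0.171, -0.001], [-0.171, -0.985, -0.0], [-0.001, 0.0, -1.0]]
contact_force: [-0.1, -0.0, -0.1]
grip_width: 0.0212
[518.1   45.28 149.11] [ 0.09  1.11 -0.6 ] [ 0.03  0.01 -0.01]
```

View pics/cs12.png

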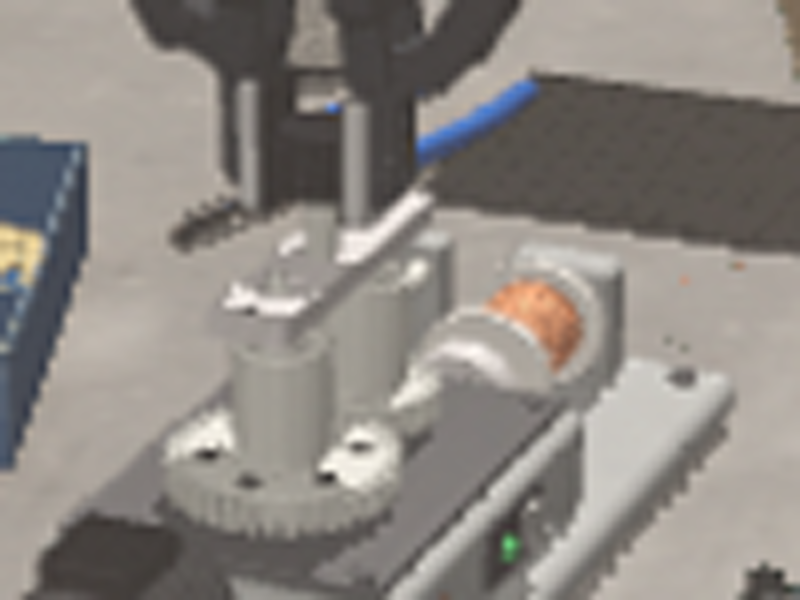

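Crop: the bar is down over the tips, with the left tip poking up through the hole at (285,270), and no force. Finishing the descent.

```bash
python3 -m handwheel '[0,0,-4,0,0,0,0, 0,0,-8,0,0,0,0, 0,0,-10,0,0,0,0, 0,0,-10,0,0,0,0]'
```

```text
clock: 26.75
tcp_pos: [0.5191, 0.0453, 0.1405]
ee_rot: [[0.985, -0.171, 0.002], [-0.171, -0.985, 0.0], [0.002, -0.0, -1.0]]
contact_force: [-3.7, -0.1, 14.1]
grip_width: 0.021
```

```bash
python3 -m handwheel '[0,0,1,0,0,0,0, 0,0,1,0,0,0,0.3, 0,0,1,0,0,0,0.6, 0,0,1,0,0,0,1, 0,0,1,0,0,0,1, 0,0,20,0,0,0,1, 0,0,60,0,0,0,1, -5,-40,90,0,0,0,1, -10,-85,90,0,0,0,1, -15,-130,90,0,0,0,1]'
python3 -m handwheel '[-5,-45,0,0,0,0,1, -10,-90,0,0,0,0,1, -15,-120,0,0,0,0,1, -15,-120,0,0,0,0,1]'
cp m1.py m2.py; sed -i 's/side0/side13/;s/top0/top13/' m2.py
python3 - <<'E'
from h import *
s=snap('side','side13');t=snap('top','top13')
a=np.hstack([cv2.resize(s['color'][200:290,265:355],(400,400)),cv2.resize(t['color'][205:275,270:340],(400,400))])
cv2.imwrite('pics/c13.png',a[:,:,::-1])
E
python3 m2.py | cut -c1-230
```

```text
clock: 27.75
tcp_pos: [0.5036, -0.0859, 0.2306]
ee_rot: [[0.986, -0.169, 0.003], [-0.169, -0.986, -0.001], [0.003, 0.0, -1.0]]
contact_force: [0.2, 0.0, -0.0]
grip_width: 0.0855
clock: 28.15
tcp_pos: [0.4876, -0.208, 0.2292]
ee_rot: [[0.985, -0.174, 0.0], [-0.174, -0.985, -0.001], [0.0, 0.001, -1.0]]
contact_force: [0.2, 0.4, -0.9]
grip_width: 0.0855
top 0.141 [300 231  11  12 101] [516.8  45.6 149.2] medz 149.27215864462835 ((516.5819702148438, 45.710960388183594), (22.71286392211914, 20.68433380126953), 1.091844081878662) circ ((516.5830688476562, 45.65202331542969), 11.5564
top 0.106 [284 230  19  13 147] [521.4  73.8 111.6] medz 111.66037501462421 ((521.3443603515625, 70.63900756835938), (38.578128814697266, 21.700714111328125), 79.52252197265625) circ ((519.877685546875, 71.03295135498047), 21.1634
top 0.106 [305 234  23  13 161] [512.   19.2 111.4] medz 111.82101469999694 ((512.9349975585938, 23.40920639038086), (45.073421478271484, 22.243417739868164), 80.8814468383789) circ ((511.8806457519531, 23.958389282226562), 24.035
top 0.064 [268 220  10  16  54] [542.2 121.4  69.1] me
[... 1912 characters left out ...]
92.29265594482422, 24.49638557434082), 79.105712890625) circ ((521.6737670898438, 46.39021682739258), 46.4922370
side 0.064 [291 248  34  22 361] [516.8  67.5  68.5] medz 68.38133193341685 ((510.94610595703125, 58.34461212158203), (92.4687728881836, 59.08523941040039), 48.57658767700195) circ ((517.216064453125, 52.12986373901367), 50.202350
side 0.052 [277 240  63  41 674] [505.5  51.9  54.6] medz 54.53880315110412 ((517.2182006835938, 32.59398651123047), (194.98770141601562, 91.98794555664062), 80.4557876586914) circ ((505.0430603027344, 34.641075134277344), 98.0432
2720 18.595135259380484 ((553.3675537109375, -2.2553863525390625), (336.5034484863281, 258.2402648925781), 73.12510681152344)
```

View pics/c13.png

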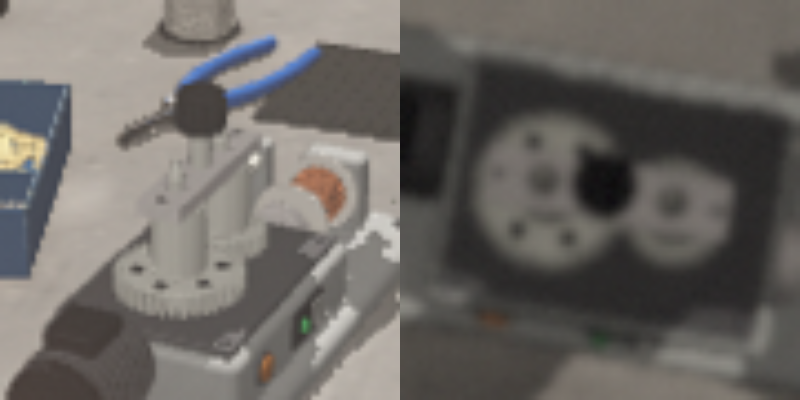

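View pics/top13.png

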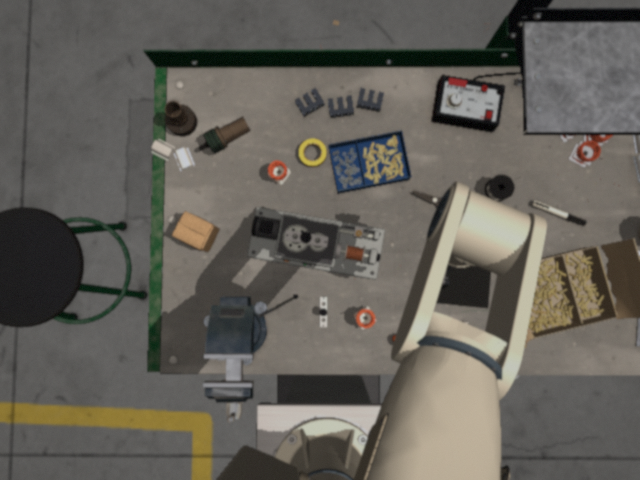

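The strap is seated: both bar halves are at 111.6 mm against 111.5 mm at the start, and the knob is at (516.8, 45.6, top 149.2) against (517.6, 44.6, 149.6). The tips poke through at (175,180) in the left crop, and the wheels are swapped below. In the top view the coils are unmoved at (365,318) and (278,171), and the arm is clear. Handing in.

```bash
python3 -c "
from workcell import ticket,r
print(ticket.sign_off(), r.observe()['clock'])"
```

```text
the job is handed in; nothing more can be done
the job is handed in; nothing more can be done
```

I moved the strap and then the big wheel to the mat and put the small wheel on the right shaft. Then I put the big wheel on the left shaft and the strap back over both shaft ends. I handed the job in at about 28 s; no verdict is reported.

**Last checks**
- **Wheels:** after each was seated, the hub top read about 102.6 mm (103 expected) and the rim top about 69.5 mm. Each sat within about 1–1.5 mm of its shaft axis.
- **Strap:** it lies flat, with both halves of the bar at about 111.6 mm. The knob is about 1.3 mm from its starting position.
- **Surroundings:** both coils look unmoved in the top view. The arm is clear, with its measured force near zero.

**Disagreements**
- The side camera's depth put points about 2 mm farther left than the top camera's. I used the top view for the shaft positions.
- One rough side-view reading put the held strap about 2–3° off in yaw. A finer edge check showed less than 1°, and it went on freely.
- I pressed about 31 N when setting the big wheel on the mat and about 14 N when seating the strap. Both were through the grip and below the limits.

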